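# Free the one-bulb handle from the sprung pocket tray and load the lathe cradle

## Robot

A 7-joint arm with a two-finger parallel gripper is mounted at the origin on the work surface. World frame = base frame: x ahead of the robot, y to its left, z up, the work surface at z = 0. Lengths are in mm, angles in rad, forces in N, time in s.
With the tool pointing down it reaches from about 425 to 875 mm from the base axis. Payload 9.9 kg.
Tool frame: the origin (TCP) lies at the very end of the fingers, on their centre line; the grasp point (between the pads) lies 19 mm behind it; z points along the fingers, y is the line along which they close (so a half turn about z gives the same grasp; the last joint's range is limited). The gripper opens to 85 mm and grips with 20 to 120 N. Pads are 22 mm wide; open, the fingers measure 114 mm over their backs; the gripper's body (76 mm by 85 mm) begins 54 mm behind the grasp point. The pads swing forward as they close: fully open they stand 13 mm farther back than shut.
Start: joints at [-1.277, 0.576, 0.025, 1.437, -0.015, 1.129, -0.057], TCP at [248.985, 627.404, 231.289] pointing down, gripper open.
Joint ranges: [-2.76, 2.76], [-0.34, 2.15], [-1.52, 1.57], [0.19, 2.46], [-1.09, 4.23], [0.17, 1.99], [-2.82, 2.82]. Speed limits (rad/s): [2.22, 2.22, 3.01, 3.01, 3.14, 3.14, 3.14].

## Interface

Orientations are given as a 3x3 rotation matrix whose columns are the frame's x, y, z axes.
In Python, from cell import sense, read_camera, finish_job gives the robot as it stands. The module is installed in compiled form; this text tells all that it offers.
- The arm moves only by the shell command python3 -m pendant 'ROWS' [OPENING]. ROWS is JSON, a list of rows, each a list of 2 entries, a list of its own where there are three numbers: the shift along the tool's x, y, z as a fraction of full scale, then the turn, a rotation vector about the tool's x, y, z as a fraction of full scale. In form: [[[dx, dy, dz], [wx, wy, wz]], ...]. A call has exactly 5 rows; each row shifts and turns the commanded pose from where the row before left it, along the tool's axes as they then stand; what a row does not reach is not made up. Full scale, the value 1, is 0.3 m for a shift and pi rad for a turn. A row lasts 1/8 s, in which the tool goes at most 62.5 mm and 10.7 degrees, less where a joint would pass 70% of its speed; a pose out of reach is approached as far as the arm can. A call with a number of a shift or a turn outside -1 to 1 is refused whole. A call with a gripper value outside its range is refused whole. OPENING is the opening, from 0 (shut) to 1 (fully open), set as the call begins (- or left out, the last holds). The fingers move at their own pace and stop on an object; the grip force is fixed at half the most. Time passes only in rows, so rows that do not move let the fingers close, or fill a call up. It gives the time, the measured TCP pose, the force, the opening and the grip force at its end, in the units of the state.
- sense(): the state, without advancing time (a new reading comes with each control period).
- read_camera(name): name is "side" or "top"; returns a dict with "pixels" (384x512x3 uint8, blue, green, red), "z_map" (384x512 float32, mm along the optical axis (not along the pixel's ray), 0 where there is no reading), "fx", "fy", "cx", "cy" (pixels), "world_from_camera" (4x4, takes a point from camera to world coordinates). Camera axes: x right, y down, z forward; pixel columns grow to the right and rows downward; lengths in mm; the calibration is good to about 2 mm. A picture is of the moment at which its call begins.
- finish_job(): hands the job in; it is judged then, once.
The state is a dict: "t": time; "joint_positions": joint angles; "qvel": joint speeds; "joint_efforts": joint torques, N m; "ee_pos": TCP position; "orientation": TCP orientation; "contact_force": force on the tool from outside, world axes, zero at the start; "wrist_torque": the same for the moment, N m; "opening": opening from 0.0 (shut) to 1.0 (fully open); "gripper_force": force on a finger pad.
Only numpy, scipy, OpenCV 4.12 (cv2) and the standard library are available. Lean on these libraries where they do the work, as an engineer would, in place of code of your own. Each camera call takes 0.05 s, during which the arm holds its last target. There are 200 camera calls.

## Task

Pluck the turned handle that has a single bulb out of the pocket tray: feel which end of its pocket gives, push it that way to free its other end, and draw it out. Lay it gently in the two V-rests of the loading cradle with its bulb end butted up against the end plate, and let go. Do not force or ram the handle against anything, leave the other two turned parts in their pockets, and do not disturb the rest of the bench.

Things in the scene. Friction and masses are not known exactly. Their poses are not given: they have to be found in the camera images.
- tray: plywood pocket tray fixed to the bench, 210 (its x) x 290 (y) mm, floor 8 mm above the bench. Origin: centre of its underside, x along the pockets, z up. Three pockets side by side at y = -92, 0, +92 mm, parted by ribs 14 mm high, 6 mm wide. In each a turned part lies along x, axis 40 mm above the bench, its ends in two aluminium cups that face each other; it is free between them
- pocket0 (a point): middle of the pocket at tray y = -92 mm, on the axis of its part, axes as the tray's. All pockets are alike: cups 31 mm wide, 58 mm high, mouths at x = -57 and +57 mm, 9 mm deep to their backs at -66 and +66 mm. A cup's slot is 19 mm wide and runs from 32 to 52 mm above the bench under a 6 mm thick roof, so a part cannot come straight up
- pocket1 (a point): the same for the pocket at tray y = 0. In every pocket one cup is fixed and the other slides outward along x on a spring, up to 16 mm (3 N at rest, 7 N at 12 mm). They look alike; which end gives differs from pocket to pocket and is found only by pushing the part along
- pocket2 (a point): the same for the pocket at tray y = +92 mm. When a part is pushed more than 9 mm into the sprung cup, its other end is out of the fixed cup and can be raised over it, and the part drawn out of the sprung cup
- handle: the part wanted: turned light-wood handle with ONE bulb, 132 mm long, 70 to 140 g, in any pocket. Origin on its axis at mid-length; x along the axis to the bulb end (which points to the tray's +x); it may roll about x. x = -66 to -42 mm: tenon, 16 mm diameter; -42 to 14: straight grip, 28 mm diameter; 14 to 44: bulb, up to 40 mm diameter; 42 to 66: tenon, 16 mm
- bulb_end (a point): centre of the handle's end face at the bulb end (handle x = +66 mm)
- twin: bystander in another pocket: the same light wood and length, with TWO bulbs of 38 mm diameter and a 26 mm waist between them. Origin at mid-length on the axis
- plain: bystander in another pocket: the same wood and length, a straight roller of 32 mm diameter with no bulb. Origin at mid-length on the axis
- cradle: loading cradle fixed to the bench: dark board 170 x 80 x 12 mm with two steel V-rests, 10 mm thick along x, at x = -57 and +57 mm (tops 50 mm above the bench, 41 mm wide), and a steel end plate 70 mm wide, top at 76 mm, inner face at x = +66 mm. Origin: centre of its underside, x towards the end plate, z up. A handle lying in the V-rests has its axis at 45 mm
- pawn1: bystander: a finished turned game piece, 80 mm tall, 52 mm wide, standing. Origin at its underside or mid-length
- pawn2: bystander: the same as pawn1. Origin at its underside or mid-length
- gouge: bystander: a hand tool with a wooden handle, 220 mm long, lying. Origin at its underside or mid-length
- brush: bystander: a bench brush, lying. Origin at its underside or mid-length
- glue: bystander: a white plastic bottle, 150 mm tall, 60 mm wide. Origin at its underside or mid-length
- tin: bystander: an open steel tin, 70 mm tall, 70 mm wide. Origin at its underside or mid-length
Mind the look-alikes: they are no part of the job. What is shaped like the cradle but blue or yellow is not meant.

How it is judged (in metres and radians):
On the way:
1. the handle is lifted out of the tray, its middle more than 90 mm above the bench (height (world z) of handle above 0.09 m), for 0.2 s.
At the end, for the whole second after the job is handed in: The handle lies still in both V-rests: axis 41 to 49 mm above the bench, within 0.06 rad of the cradle's x, bulb end face under 2.5 mm from the end plate and within 4 mm of the centre line; the other two turned parts are within 10 mm of their starts (x of bulb_end in the frame of cradle between 0.0635 and 0.068 m and y of bulb_end in the frame of cradle between -0.004 and 0.004 m and z of handle in the frame of cradle between 0.041 and 0.049 m and angle between the x axis of handle and the x axis of cradle, either way round below 0.06 rad and linear speed of handle below 0.01 m/s and distance of each of twin, plain from where it was at the start of the episode below 0.01 m); the robot touches nothing.
It fails at once if the handle is pressed against the tray with more than 60 N (contact force between handle and tray above 60 N).
It fails at once if the handle is pressed, dropped or rammed on the cradle with more than 40 N (contact force between handle and cradle above 40 N).
It fails at once if one of the other turned parts is moved by more than 20 mm (distance of any of twin, plain from where it was at the start of the episode above 0.02 m).
It fails at once if another listed thing on the bench is moved by more than 30 mm (distance of any of pawn1, pawn2, gouge, brush, glue, tin from where it was at the start of the episode above 0.03 m).
It also fails if it takes over 48 s, if anything falls off the work surface, if the arm or the gripper's body presses on something with over 40 N, if the wrist force passes 120 N, or if a joint passes its speed limit or range.

## Working session

There is one attempt and no reset: what is moved stays moved. The work goes in short steps, Python scripts to look and compute and a shell command to move; the robot and the scene stay as the last step left them, time stands still between calls to the robot, and variables do not carry over. Pictures are saved under pics/ and viewed, at most 10 in all, crops included, and the job is handed in when it is done.

```bash
mkdir -p pics
cat > h.py <<'E'
import numpy as np, cv2
from cell import sense, read_camera
def snap(n,save=None):
    c=read_camera(n)
    np.savez(f'{n}.npz',**c)
    if save: cv2.imwrite(f'pics/{save}.png',c['pixels'])
    return c
def load(n):
    return dict(np.load(f'{n}.npz'))
def world(c,u,v,z=None):
    """pixel -> world; via depth map, or ray onto plane z"""
    T=c['world_from_camera']; d=np.array([(u-c['cx'])/c['fx'],(v-c['cy'])/c['fy'],1.])
    if z is None: return T[:3,:3]@(d*c['z_map'][int(v),int(u)])+T[:3,3]
    r=T[:3,:3]@d; return T[:3,3]+r*(z-T[2,3])/r[2]
def cloud(c):
    v,u=np.mgrid[:384,:512]; Z=c['z_map']; T=c['world_from_camera']
    P=np.stack([(u-c['cx'])/c['fx']*Z,(v-c['cy'])/c['fy']*Z,Z],-1)
    return P@T[:3,:3].T+T[:3,3]
E
python3 - <<'E'
from h import *
np.set_printoptions(precision=3,suppress=True)
s=sense(); print(s)
a=snap('top'); b=snap('side')
for c in (a,b): print(c['world_from_camera'],c['fx'],c['cx'],c['cy'])
cv2.imwrite('pics/both.png',cv2.resize(np.vstack([a['pixels'],b['pixels']]),None,fx=.78,fy=.78))
E
```

```text
{'t': 0.0, 'joint_positions': array([-1.277,  0.576,  0.025,  1.438, -0.015,  1.129, -0.057]), 'qvel': array([-0.   , -0.001, -0.002, -0.002,  0.   ,  0.001,  0.002]), 'joint_efforts': array([  0.   , -76.578,   2.25 , -28.598,   0.015,   0.013,   0.   ]), 'ee_pos': array([248.832, 626.993, 230.482]), 'orientation': array([[-0.929,  0.369, -0.   ],
       [ 0.369,  0.929, -0.002],
       [-0.   , -0.002, -1.   ]]), 'contact_force': array([ 0.436, -0.473,  0.423]), 'wrist_torque': array([-0.044,  0.039,  0.027]), 'gripper_force': 0.0, 'opening': 1.0002920865490752}
[[  -0.023   -0.973    0.229  197.345]
 [  -1.       0.022   -0.007   33.161]
 [   0.002   -0.229   -0.973 1331.032]
 [   0.       0.       0.       1.   ]] 456.0177653046257 255.0590994633929 187.413408814255
[[   0.936   -0.266    0.23   123.859]
 [  -0.352   -0.702    0.62  -959.369]
 [  -0.004   -0.661   -0.75  1243.457]
 [   0.       0.       0.       1.   ]] 482.38410972146085 247.47485416164432 195.85459505307864
```

View pics/both.png

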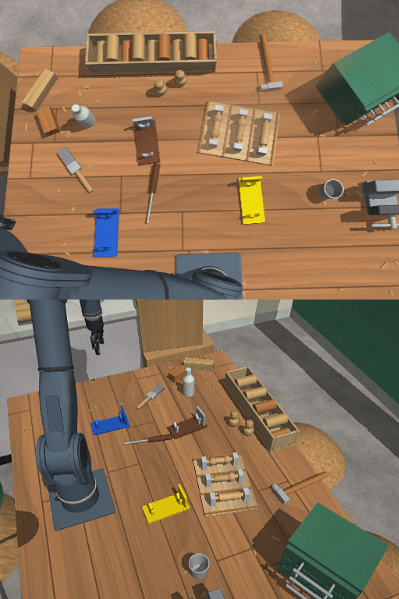

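The top view (scaled 0.78) shows the tray at about (238,133) and the dark cradle at (147,140), with blue and yellow lookalikes at (106,232) and (252,200). In the side view the tray is at (225,482) and the cradle at (187,424). Next I'll crop in close.

Run:
```python
from h import *
np.set_printoptions(precision=1,suppress=True)
a=load('top'); b=load('side')
A=a['pixels'][120:220,160:365]; B=b['pixels'][130:275,200:340]
A=cv2.resize(A,None,fx=3.9,fy=3.9,interpolation=cv2.INTER_CUBIC)[:, :800]
cv2.imwrite('pics/ct.png',A); cv2.imwrite('pics/cs.png',cv2.resize(B,None,fx=4,fy=4,interpolation=cv2.INTER_CUBIC))
P=cloud(a)
for nm,u,v in [('tray',308,170),('cradle',188,180)]: print(nm,P[v-3:v+4:3,u-3:u+4:3])
print((a['z_map']>0).mean(),(b['z_map']>0).mean())
```

```text
tray [[[ 556.1 -123.3   50.3]
  [ 555.4 -131.9   52.2]
  [ 555.5 -140.7   51.1]]

 [[ 548.4 -123.5   45.6]
  [ 547.  -131.7   49.8]
  [ 547.  -140.6   49.1]]

 [[ 537.5 -122.2   52.3]
  [ 536.9 -130.7   53.8]
  [ 537.5 -139.8   50.9]]]
cradle [[[545.1 232.5   7.3]
  [542.1 222.   18. ]
  [543.5 213.9  11.9]]

 [[536.3 232.7   5.4]
  [535.  223.1   9.6]
  [535.1 214.3   8.8]]

 [[526.2 232.1   8.8]
  [525.  222.5  12.8]
  [524.6 213.5  13.6]]]
0.9963022867838541 0.9958750406901041
```

View pics/ct.png

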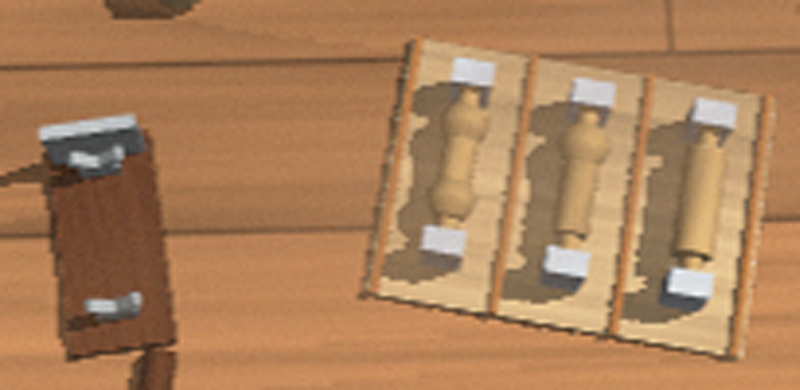

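View pics/cs.png

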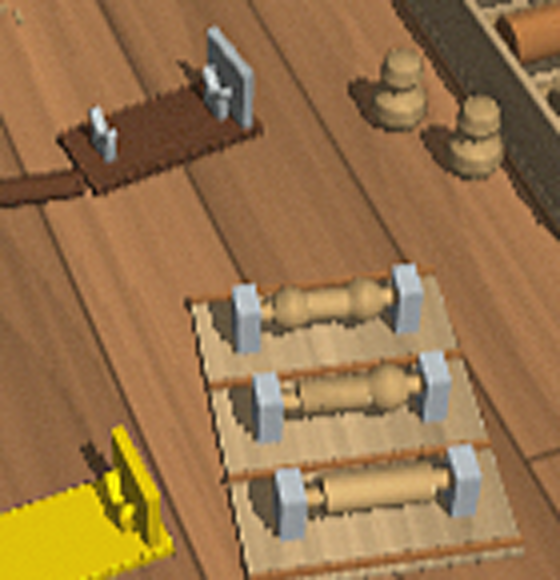

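Candidates, in full-frame top-view pixels:
- **Pocket 2:** left part at (278,159), two bulbs, so this is the twin.
- **Pocket 1:** middle part at (308,164), ONE bulb at the far end.
- **Pocket 0:** right part at (340,171), straight, so this is the plain one.
- **Elsewhere:** the two pawns at about (205,113) and (230,100), and the box of parts at (195,70).

I choose the middle part. Its single bulb shows at crop pixel (588,140) in the top view and (390,388) in the side view. The real cradle is the brown board at crop (110,240), with its end plate at the far end.

Run:
```python
from h import *
np.set_printoptions(precision=1,suppress=True)
a=load('top'); b=load('side')
def blobs(c,m,lo):
    n,l,s,ce=cv2.connectedComponentsWithStats(m.astype(np.uint8)); P=cloud(c)
    for i in range(1,n):
        if s[i,4]>=lo: yield s[i],ce[i],P[l==i],l==i
g=lambda c:(cv2.cvtColor(c['pixels'],cv2.COLOR_BGR2HSV))
h=g(a); R=np.zeros((384,512),bool); R[120:220,160:365]=1
print('TOP bright grey')
for s,ce,p,_ in blobs(a,R&(h[...,1]<45)&(h[...,2]>190),8): print(s,ce,'ray58',world(a,*ce,58),'depth med',np.median(p,0))
h=g(b); R=np.zeros((384,512),bool); R[130:275,200:340]=1
print('SIDE grey')
for s,ce,p,_ in blobs(b,R&(h[...,1]<60)&(h[...,2]>110),15): print(s,ce,'med',np.median(p,0),'z95',np.percentile(p[:,2],95), 'top pts',p[p[:,2]>52].mean(0))
# cradle from cloud
for n,c in(('top',a),('side',b)):
    P=cloud(c);m=(P[...,0]>440)&(P[...,0]<640)&(P[...,1]>140)&(P[...,1]<310)
    hh=g(c); br=m&(hh[...,2]<140)&(hh[...,1]>90)&(P[...,2]>5)&(P[...,2]<22)
    print(n,'board',br.sum(),cv2.minAreaRect(P[br][:,:2].astype(np.float32)),np.median(P[br][:,2]))
    for zl,zh in((32,54),(62,84)):
        k=m&(P[...,2]>zl)&(P[...,2]<zh)&(hh[...,1]<70)
        for s,ce,p,_ in blobs(c,k,6): print(zl,s,ce,p.mean(0),cv2.minAreaRect(p[:,:2].astype(np.float32)),p[:,2].max())
```

```text
TOP bright grey
[276 135  11   7  64] [280.8 137.9] ray58 [644.5 -55.6  58. ] depth med [644.7 -55.9  57.6]
[307 140  11   7  61] [311.9 143. ] ray58 [ 626.5 -146.2   58. ] depth med [ 626.7 -146.3   57.6]
[338 145  11   8  59] [343.2 148.4] ray58 [ 608. -237.   58.] depth med [ 607.9 -237.2   57.5]
[171 150  23   6  54] [181.2 152.2] ray58 [607. 237.  58.] depth med [601.9 234.5  75.8]
[179 160   5   2   9] [181.2 160.4] ray58 [581.8 236.5  58. ] depth med [586.7 239.6  42.5]
[269 178  11   8  63] [273.7 181.1] ray58 [513.9 -30.2  58. ] depth med [514.4 -30.9  57.4]
[300 183  11   8  64] [305.3 186.6] ray58 [ 495.6 -120.4   58. ] depth med [ 495.1 -119.6   57.9]
[332 189  11   7  67] [337.1 192.1] ray58 [ 477.5 -210.6   58. ] depth med [ 477.6 -210.9   57.9]
[184 197   4   3   9] [185.1 197.9] ray58 [470.2 223.8  58. ] depth med [472.5 225.8  45.5]
SIDE grey
[252 137  11  25  66] [258.8 147.4] med [604.2 205.7  73.2] z95 80.00895994420506 top pts [603.  224.1  74. ]
[251 146   7   8  27] [253.3 149.9] med [589.7 237.1  41.4] z95 50.32815655071865 top pts [588.  242.4  53.3]
[222 157
[... 1495 characters left out ...]
6067504882812), (179.246337890625, 127.27513885498047), 22.667097091674805) 11.996569359664818
32 [251 143  12  15  79] [255.7 150.7] [595.8 225.1  42.7] ((593.1087646484375, 227.7275848388672), (23.390539169311523, 73.51318359375), 11.772555351257324) 53.98934156129553
32 [222 157   7  10  32] [224.8 161.1] [474.7 216.5  40.5] ((475.8971252441406, 213.58328247070312), (10.637079238891602, 39.87568664550781), 6.5982255935668945) 51.522095667929534
62 [252 137  11  15  66] [257.1 143.8] [601.4 227.1  72.9] ((602.5503540039062, 230.243896484375), (12.558327674865723, 76.22284698486328), 7.186854839324951) 82.57863274375268<stdin>:14: RuntimeWarning: Mean of empty slice.
  ret = um.true_divide(
```

```bash
cat >> h.py <<'E'
from scipy.spatial.transform import Rotation as Ro
def tool(yaw,pitch=0):
    """tool pointing down, its -x along the part's +x (yaw deg); pitch>0 raises the part's -x end (deg)"""
    c,s=np.cos(np.radians(yaw)),np.sin(np.radians(yaw)); R=np.array([[-c,-s,0],[-s,c,0],[0,0,-1.]])
    return Ro.from_rotvec(np.radians(pitch)*np.array([-s,c,0])).as_matrix()@R
def rows(p,R,n):
    st=sense(); p0,R0=st['ee_pos'],st['orientation']; w=Ro.from_matrix(R0.T@R).as_rotvec()
    for i in range(n):
        Ri=R0@Ro.from_rotvec(w*i/n).as_matrix()
        print(np.round(Ri.T@(np.array(p)-p0)/n/300,4).tolist(),np.round(w/n/np.pi,4).tolist())
E
python3 - <<'E'
from h import *
rows([553.2,-131.7,160],tool(-11.2),16)
E
```

```text
[-0.1172, -0.1235, 0.0149] [-0.0, -0.0, -0.0036]
[-0.1158, -0.1248, 0.0149] [-0.0, -0.0, -0.0036]
[-0.1144, -0.1262, 0.0149] [-0.0, -0.0, -0.0036]
[-0.113, -0.1275, 0.0149] [-0.0, -0.0, -0.0036]
[-0.1115, -0.1287, 0.0148] [-0.0, -0.0, -0.0036]
[-0.11, -0.13, 0.0148] [-0.0, -0.0, -0.0036]
[-0.1085, -0.1312, 0.0148] [-0.0, -0.0, -0.0036]
[-0.107, -0.1325, 0.0148] [-0.0, -0.0, -0.0036]
[-0.1055, -0.1337, 0.0148] [-0.0, -0.0, -0.0036]
[-0.104, -0.1349, 0.0148] [-0.0, -0.0, -0.0036]
[-0.1024, -0.1361, 0.0148] [-0.0, -0.0, -0.0036]
[-0.1009, -0.1372, 0.0148] [-0.0, -0.0, -0.0036]
[-0.0993, -0.1384, 0.0147] [-0.0, -0.0, -0.0036]
[-0.0977, -0.1395, 0.0147] [-0.0, -0.0, -0.0036]
[-0.0961, -0.1406, 0.0147] [-0.0, -0.0, -0.0036]
[-0.0945, -0.1417, 0.0147] [-0.0, -0.0, -0.0036]
```

```bash
python3 -m pendant '[[[-0.117,-0.1235,0],[0,0,0]],[[-0.117,-0.1235,0],[0,0,0]],[[-0.117,-0.1235,0],[0,0,0]],[[-0.117,-0.1235,0],[0,0,0]],[[-0.117,-0.1235,0],[0,0,0]]]' 0.65
python3 -m pendant '[[[-0.117,-0.1235,0],[0,0,0]],[[-0.117,-0.1235,0],[0,0,0]],[[-0.117,-0.1235,0],[0,0,0]],[[-0.117,-0.1235,0],[0,0,0]],[[-0.117,-0.1235,0],[0,0,0]]]'
python3 -m pendant '[[[-0.117,-0.1235,0],[0,0,0]],[[-0.117,-0.1235,0],[0,0,0]],[[-0.117,-0.1235,0],[0,0,0]],[[-0.117,-0.1235,0],[0,0,0]],[[-0.117,-0.1235,0],[0,0,0]]]'
python3 -c "
from h import *
rows([553.2,-131.7,120],tool(-11.2),4)"
```

```text
t: 0.72
ee_pos: [344.2, 388.7, 231.1]
orientation: [[-0.929, 0.369, -0.0], [0.369, 0.929, -0.0], [-0.0, -0.0, -1.0]]
contact_force: [-0.2, 1.0, 0.9]
opening: 0.649
gripper_force: 0.0
t: 1.35
ee_pos: [438.9, 152.0, 231.2]
orientation: [[-0.93, 0.369, -0.0], [0.369, 0.93, 0.0], [0.0, -0.0, -1.0]]
contact_force: [0.4, 0.1, 0.0]
opening: 0.65
gripper_force: 0.0
t: 1.98
ee_pos: [533.7, -84.9, 231.1]
orientation: [[-0.93, 0.369, -0.0], [0.369, 0.93, 0.0], [0.0, 0.0, -1.0]]
contact_force: [0.2, 0.1, -0.7]
opening: 0.655
gripper_force: 0.0
[-0.0296, -0.0303, 0.0926] [0.0, -0.0, -0.0145]
[-0.0281, -0.0316, 0.0926] [0.0, -0.0, -0.0145]
[-0.0267, -0.0328, 0.0926] [0.0, -0.0, -0.0145]
[-0.0251, -0.034, 0.0926] [0.0, -0.0, -0.0145]
```

```bash
python3 -m pendant '[[[-0.0296,-0.0303,0.0926],[0,0,-0.0145]],[[-0.0281,-0.0316,0.0926],[0,0,-0.0145]],[[-0.0267,-0.0328,0.0926],[0,0,-0.0145]],[[-0.0251,-0.034,0.0926],[0,0,-0.0145]],[[0,0,0],[0,0,0]]]'
python3 -c "
from h import *
rows([553.2,-131.7,23],tool(-11.2),5)
a=snap('top');b=snap('side')
f=lambda c,y,x:cv2.resize(c['pixels'][y:y+125,x:x+130],None,fx=3,fy=3,interpolation=cv2.INTER_CUBIC)
cv2.imwrite('pics/g1.png',np.hstack([f(a,110,250),f(b,160,220)]))"
```

```text
t: 2.6
ee_pos: [551.5, -130.8, 118.3]
orientation: [[-0.981, 0.196, -0.004], [0.196, 0.981, 0.0], [0.004, -0.0, -1.0]]
contact_force: [-1.0, 0.4, 0.4]
opening: 0.648
gripper_force: 0.0
[-0.0015, -0.0003, 0.0635] [-0.0, -0.0003, -0.0001]
[-0.0014, -0.0003, 0.0635] [-0.0, -0.0003, -0.0001]
[-0.0014, -0.0004, 0.0635] [-0.0, -0.0003, -0.0001]
[-0.0013, -0.0004, 0.0635] [-0.0, -0.0003, -0.0001]
[-0.0013, -0.0004, 0.0635] [-0.0, -0.0003, -0.0001]
```

View pics/g1.png

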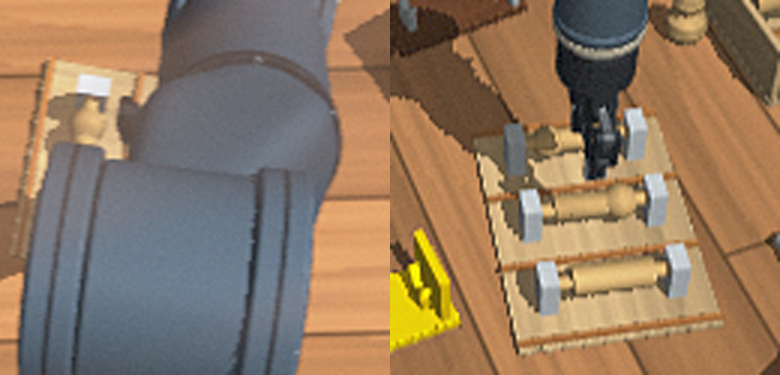

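The top view is hidden by the arm. In the side view the fingers at crop (598,150) hang above the middle part. Next I lower, then close.

```bash
python3 -m pendant '[[[-0.001,0,0.08],[0,0,0]],[[-0.001,0,0.08],[0,0,0]],[[-0.001,0,0.08],[0,0,0]],[[-0.001,0,0.06],[0,0,0]],[[0,0,0.02],[0,0,0]]]'
python3 -m pendant '[[[0,0,0],[0,0,0]],[[0,0,0],[0,0,0]],[[0,0,0],[0,0,0]],[[0,0,0],[0,0,0]],[[0,0,0],[0,0,0]]]' 0
python3 -c "
from h import *
s=sense();print(s)"
```

```text
t: 3.32
ee_pos: [554.4, -129.7, 24.6]
orientation: [[-0.981, 0.194, 0.0], [0.194, 0.981, 0.0], [-0.0, 0.0, -1.0]]
contact_force: [0.3, 0.5, -0.2]
opening: 0.649
gripper_force: 0.0
t: 3.95
ee_pos: [554.6, -130.4, 25.4]
orientation: [[-0.981, 0.195, 0.002], [0.195, 0.981, -0.0], [-0.002, 0.0, -1.0]]
contact_force: [-2.2, 1.5, 8.1]
opening: 0.309
gripper_force: 58.6
{'t': 3.95, 'joint_positions': array([ 0.08059453,  0.68401754,  0.10610241,  1.93332416, -0.13334328,
        0.52937748,  1.65302465]), 'qvel': array([-0.00105036, -0.00208639, -0.00022022, -0.00261656, -0.00059576,
        0.00131983, -0.00076838]), 'joint_efforts': array([ 1.85457557e-01, -6.75395536e+01,  4.04310018e+00, -1.57287920e+01,
        1.09399322e-01, -6.48727510e-01,  4.53775737e-02]), 'ee_pos': array([ 554.5856216 , -130.44725108,   25.39791143]), 'orientation': array([[-9.80874259e-01,  1.94636496e-01,  1.52375955e-03],
       [ 1.94636677e-01,  9.80875406e-01, -3.02113168e-05],
       [-1.50049849e-03,  2.66945992e-04, -9.99998839e-01]]), 'contact_force': array([-2.15690994,  1.54599454,  8.12429197]), 'wrist_torque': array([ 0.17262179,  0.33614737, -0.08782241]), 'gripper_force': 58.64768028259277, 'opening': 0.30915551155170834}
```

Gripped: the opening is about 26–28 mm, which fits the straight grip. Now I feel along the part, 3 mm towards +x.

```bash
python3 -m pendant '[[[-0.004,0,-0.002],[0,0,0]],[[-0.003,0,0],[0,0,0]],[[-0.003,0,0],[0,0,0]],[[0,0,0],[0,0,0]],[[0,0,0],[0,0,0]]]'
```

```text
t: 4.58
ee_pos: [554.6, -130.5, 25.3]
orientation: [[-0.981, 0.195, -0.004], [0.195, 0.981, 0.001], [0.004, 0.0, -1.0]]
contact_force: [-10.2, 3.0, 13.9]
opening: 0.306
gripper_force: 59.5
```

+x is stiff: no motion and 10 N. Next I try the other way, about 4 mm net.

```bash
python3 -m pendant '[[[0.005,0,0],[0,0,0]],[[0.005,0,-0.003],[0,0,0]],[[0.005,0,-0.003],[0,0,0]],[[0.005,0,0],[0,0,0]],[[0.004,0,0],[0,0,0]]]'
```

```text
t: 5.2
ee_pos: [550.7, -129.7, 26.8]
orientation: [[-0.981, 0.194, 0.001], [0.194, 0.981, -0.0], [-0.001, 0.0, -1.0]]
contact_force: [4.6, -0.7, -1.3]
opening: 0.308
gripper_force: 59.1
```

The -x (tenon) end gives: about 4 mm at roughly 4.6 N. I push on to about 12.5 mm.

```bash
python3 -m pendant '[[[0.007,0,0],[0,0,0]],[[0.007,0,0],[0,0,0]],[[0.007,0,0],[0,0,0]],[[0.007,0,0],[0,0,0]],[[0.003,0,0],[0,0,0]]]'
cat >> h.py <<'E'
def path(poses):
    """poses: list of (p,R), first = where the commanded pose stands; prints the rows between"""
    for (p,R),(q,S) in zip(poses,poses[1:]):
        print(np.round(R.T@(q-p)/300,4).tolist(),np.round(Ro.from_matrix(R.T@S).as_rotvec()/np.pi,4).tolist())
E
python3 - <<'E'
from h import *
s=sense(); p0=s['ee_pos']; d=np.array([.981,-.1951,0]); print((p0-[554.6,-130.5,25.3])@d,p0)
off=np.array([59.1,0,-14.]) # pivot in tool frame (tool x=-d)
R0=tool(-11.25); piv=p0+R0@off
P=[(piv-tool(-11.25,a)@off,tool(-11.25,a)) for a in (0,-3,-6,-9,-12,-15)]; path(P)
ax=Ro.from_rotvec(np.radians(-15)*np.array([.1951,.981,0])).apply(d); print('axis',ax)
E
```

```text
t: 5.82
ee_pos: [541.9, -128.0, 26.9]
orientation: [[-0.981, 0.194, 0.002], [0.194, 0.981, -0.0], [-0.002, 0.0, -1.0]]
contact_force: [7.4, -0.3, -2.5]
opening: 0.308
gripper_force: 59.0
-12.976879660590953 [ 541.87539788 -127.96773461   26.8925071 ]
[-0.0022, 0.0, -0.0104] [0.0, -0.0167, -0.0]
[-0.0022, -0.0, -0.0104] [0.0, -0.0167, 0.0]
[-0.0022, -0.0, -0.0104] [-0.0, -0.0167, -0.0]
[-0.0022, 0.0, -0.0104] [0.0, -0.0167, 0.0]
[-0.0022, 0.0, -0.0104] [-0.0, -0.0167, -0.0]
axis [ 0.94755911 -0.18844932  0.25892778]
```

```bash
python3 -m pendant '[[[-0.002,0,-0.0104],[0,-0.0167,0]],[[-0.002,0,-0.0104],[0,-0.0167,0]],[[-0.002,0,-0.0104],[0,-0.0167,0]],[[-0.002,0,-0.0104],[0,-0.0167,0]],[[-0.002,0,-0.0104],[0,-0.0167,0]]]'
python3 -c "
from h import *
b=snap('side')
cv2.imwrite('pics/g2.png',cv2.resize(b['pixels'][160:285,220:350],None,fx=4,fy=4,interpolation=cv2.INTER_CUBIC))"
```

```text
t: 6.45
ee_pos: [541.4, -126.7, 39.9]
orientation: [[-0.957, 0.193, 0.216], [0.19, 0.981, -0.036], [-0.219, 0.006, -0.976]]
contact_force: [11.3, -10.9, 0.3]
opening: 0.307
gripper_force: 59.3
```

View pics/g2.png

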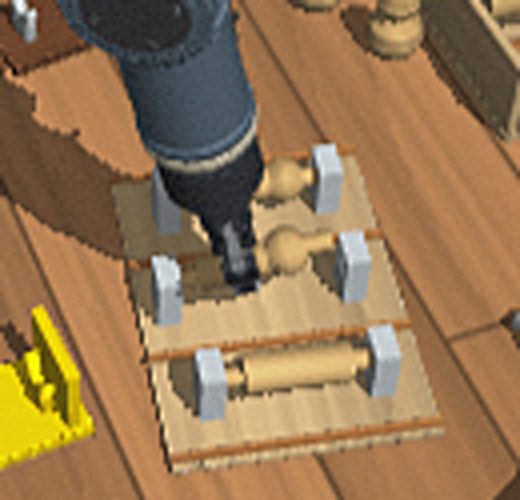

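The side view shows the bulb end tip at (330,240) lifted clear of the fixed cup's mouth, and the -x cup at (168,290) pushed out. The pitch lags slightly, so I hold and read again.

```bash
python3 -m pendant '[[[0,0,0],[0,0,0]],[[0,0,0],[0,0,0]],[[0,0,0],[0,0,0]],[[0,0,0],[0,0,0]],[[0,0,0],[0,0,0]]]'; python3 -c "
from h import *
print(sense()['wrist_torque'])"
```

```text
t: 7.12
ee_pos: [541.5, -126.8, 39.6]
orientation: [[-0.957, 0.194, 0.214], [0.191, 0.981, -0.036], [-0.217, 0.006, -0.976]]
contact_force: [10.0, -7.2, -0.2]
opening: 0.306
gripper_force: 59.5
[-1.68334594 -1.87875201  0.04372692]
```

```bash
python3 -m pendant '[[[0,-0.005,0],[0,0,0]],[[-0.0015,0,-0.007],[0,-0.012,0]],[[-0.005,0,-0.003],[0,0,0]],[[-0.01,0,0],[0,0,0]],[[-0.01,0,0],[0,0,0]]]'
```

```text
t: 7.75
ee_pos: [544.5, -127.4, 41.4]
orientation: [[-0.955, 0.193, 0.224], [0.19, 0.981, -0.033], [-0.226, 0.011, -0.974]]
contact_force: [4.8, -8.4, -5.5]
opening: 0.301
gripper_force: 59.5
```

```bash
python3 -m pendant '[[[-0.01,-0.004,0],[0,0,0]],[[-0.01,-0.004,0],[0,0,0]],[[-0.01,0,0],[0,0,0]],[[-0.01,0,0],[0,0,0]],[[0,0,0],[0,0,0]]]'
```

```text
t: 8.38
ee_pos: [554.2, -129.8, 43.1]
orientation: [[-0.956, 0.191, 0.221], [0.189, 0.981, -0.03], [-0.222, 0.013, -0.975]]
contact_force: [3.7, -3.3, -8.4]
opening: 0.308
gripper_force: 59.4
```

```bash
python3 -c "
from h import *
b=snap('side')
cv2.imwrite('pics/g3.png',cv2.resize(b['pixels'][160:285,220:350],None,fx=4.5,fy=4.5,interpolation=cv2.INTER_CUBIC))"
```

```text
(no output)
```

View pics/g3.png

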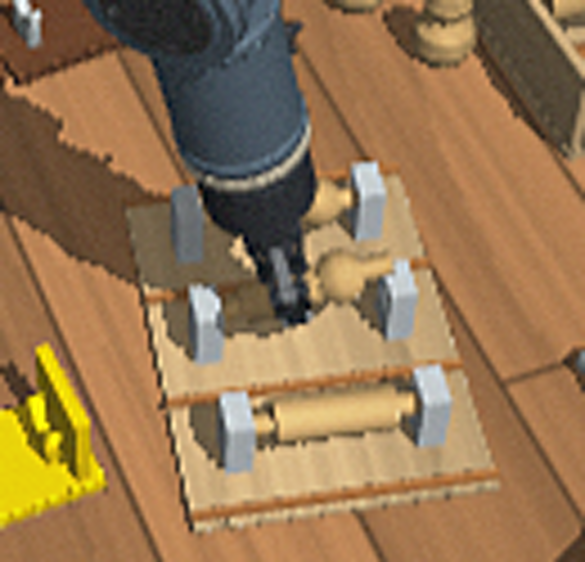

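The bulb end tip at (390,262) is over the fixed cup. By kinematics its bottom is at about 65 mm, above the cup's 58. The tenon presses lightly up on the roof, so I draw on horizontally.

```bash
python3 -m pendant '[[[-0.01,-0.002,0.004],[0,0,0]],[[-0.01,0,0.003],[0,0,0]],[[-0.01,0,0.002],[0,0,0]],[[-0.01,0,0.002],[0,0,0]],[[-0.01,0,0.002],[0,0,0]]]'
```

```text
t: 9.05
ee_pos: [569.8, -132.7, 43.1]
orientation: [[-0.956, 0.191, 0.221], [0.189, 0.982, -0.029], [-0.223, 0.014, -0.975]]
contact_force: [-6.8, 0.8, -0.3]
opening: 0.305
gripper_force: 60.4
```

```bash
python3 -m pendant '[[[-0.002,0,-0.01],[0,0,0]],[[-0.004,0,-0.02],[0,0,0]],[[-0.006,0,-0.03],[0,0,0]],[[-0.01,0,-0.05],[0,0,0]],[[0,0,0],[0,0,0]]]'
```

```text
t: 9.68
ee_pos: [569.5, -133.4, 78.1]
orientation: [[-0.956, 0.191, 0.224], [0.189, 0.982, -0.03], [-0.225, 0.014, -0.974]]
contact_force: [-0.3, 0.2, -0.6]
opening: 0.304
gripper_force: 60.3
```

It's free of the tray. Now I fix the cradle frame from the stored top view and plan the transfer.

Run:
```python
from h import *
np.set_printoptions(precision=1,suppress=True)
a=load('top')
q=lambda x,y,z:world(a,160+x/3.9,120+y/3.9,z)
A,B,C=q(68,358,12),q(175,342,12),q(148,128,12)
print(A,B,C,np.linalg.norm(A-B),np.linalg.norm(B-C))
for v in(C-B,):print(np.degrees(np.arctan2(v[1],v[0])))
v=B-A;print(np.degrees(np.arctan2(v[1],v[0]))+90, 'centre',(A+C)/2)
# plate top z76: corners of the light strip
p1,p2=q(41,131,76),q(137,119,76); v=p2-p1; print('plate',p1,p2,np.linalg.norm(v),np.degrees(np.arctan2(v[1],v[0]))+90)
rows([569.5,-133.4,130],tool(-11.2,0),5)
```

```text
[438.9 252.7  12. ] [449.3 172.3  12. ] [618.6 193.6  12. ] 81.08777568358545 170.57734717850477
7.182712476187401
7.393534021752345 centre [528.7 223.2  12. ]
plate [597.6 264.7  76. ] [605.3 194.   76. ] 71.11271484120523 6.219231731231005
[-0.0078, 0.0005, -0.0337] [0.0009, 0.0145, 0.0001]
[-0.0062, 0.0004, -0.034] [0.0009, 0.0145, 0.0001]
[-0.0047, 0.0003, -0.0343] [0.0009, 0.0145, 0.0001]
[-0.0031, 0.0002, -0.0344] [0.0009, 0.0145, 0.0001]
[-0.0016, 0.0001, -0.0345] [0.0009, 0.0145, 0.0001]
```

```bash
python3 -m pendant '[[[-0.008,0,-0.034],[0,0.0145,0]],[[-0.006,0,-0.034],[0,0.0145,0]],[[-0.005,0,-0.034],[0,0.0145,0]],[[-0.003,0,-0.034],[0,0.0145,0]],[[-0.002,0,-0.034],[0,0.0145,0]]]'
python3 -c "
from h import *
rows([517.7,221.3,130],tool(7.1,0),9)"
```

```text
t: 10.3
ee_pos: [568.8, -133.8, 128.3]
orientation: [[-0.982, 0.191, -0.002], [0.191, 0.982, 0.014], [0.005, 0.014, -1.0]]
contact_force: [0.3, 0.6, -0.9]
opening: 0.306
gripper_force: 60.2
[0.0436, 0.1255, 0.0013] [0.0005, -0.0001, -0.0112]
[0.0392, 0.1269, 0.0011] [0.0005, -0.0001, -0.0112]
[0.0347, 0.1282, 0.0009] [0.0005, -0.0001, -0.0112]
[0.0302, 0.1294, 0.0006] [0.0005, -0.0001, -0.0112]
[0.0256, 0.1304, 0.0004] [0.0005, -0.0001, -0.0112]
[0.0211, 0.1312, 0.0002] [0.0005, -0.0001, -0.0112]
[0.0164, 0.1318, 0.0] [0.0005, -0.0001, -0.0112]
[0.0118, 0.1323, -0.0002] [0.0005, -0.0001, -0.0112]
[0.0072, 0.1327, -0.0004] [0.0005, -0.0001, -0.0112]
```

```bash
python3 -m pendant '[[[0.0436,0.1255,0],[0,0,-0.0112]],[[0.039,0.127,0],[0,0,-0.0112]],[[0.035,0.128,0],[0,0,-0.0112]],[[0.030,0.129,0],[0,0,-0.0112]],[[0.0256,0.13,0],[0,0,-0.0112]]]'
python3 -m pendant '[[[0.021,0.131,0],[0.001,0,-0.0112]],[[0.0164,0.132,0],[0.001,0,-0.0112]],[[0.012,0.132,0],[0.001,0,-0.0112]],[[0.007,0.133,0],[0.001,0,-0.0112]],[[0,0,0],[0,0,0]]]'
python3 -c "
from h import *
b=snap('side')
cv2.imwrite('pics/g4.png',cv2.resize(b['pixels'][85:210,180:310],None,fx=4.5,fy=4.5,interpolation=cv2.INTER_CUBIC))
P=cloud(b);h=cv2.cvtColor(b['pixels'],cv2.COLOR_BGR2HSV)
s=sense();print(s['ee_pos'],s['orientation'])
r=P-s['ee_pos'];loc=r@s['orientation']
m=(abs(loc[...,1])<32)&(abs(loc[...,0])<85)&(abs(loc[...,2]+14)<32)
m&=(h[...,0]>8)&(h[...,0]<28)&(h[...,1]>50)&(P[...,2]>85)
L=-loc[m];print(m.sum(),np.percentile(L[:,0],[0,2,5,95,98,100]))
for x in range(-75,80,10):
    k=abs(L[:,0]-x)<5
    if k.sum()>2: print(x,k.sum(),np.round([L[k,1].mean(),L[k,2].min(),L[k,2].max()],1))
"
```

```text
t: 10.92
ee_pos: [540.2, 64.3, 130.8]
orientation: [[-1.0, 0.015, -0.0], [0.015, 1.0, 0.014], [0.0, 0.014, -1.0]]
contact_force: [1.0, -0.4, -1.8]
opening: 0.308
gripper_force: 60.2
t: 11.55
ee_pos: [516.7, 225.0, 131.7]
orientation: [[-0.991, -0.131, -0.001], [-0.131, 0.991, 0.003], [0.0, 0.003, -1.0]]
contact_force: [0.7, -1.2, -1.4]
opening: 0.306
gripper_force: 60.3
[517.18991486 222.36390533 131.96537521] [[-9.91842046e-01 -1.27472915e-01 -1.04482577e-04]
 [-1.27472897e-01  9.91840443e-01  1.78771868e-03]
 [-1.24255666e-04  1.78645325e-03 -9.99998397e-01]]
181 [-58.49667239 -56.93448439 -53.48109159  65.29147271  70.64252061
  73.6611727 ]
-55 15 [ 0.6  5.7 22.3]
-45 13 [ 1.1  9.2 27.6]
-35 24 [ 2.6  4.3 30.1]
-25 23 [ 4.7  1.3 31.2]
-15 26 [ 3.6  4.6 45.2]
-5 7 [-2.5  0.1 33.6]
25 9 [13.   3.6 20.7]
35 18 [13.7 -0.8 31.1]
45 15 [11.1 13.  33. ]
55 10 [ 3.4  7.5 27.4]
65 11 [ 3.4  9.9 25.3]
75 6 [-0.6 15.2 23.9]
```

View pics/g4.png

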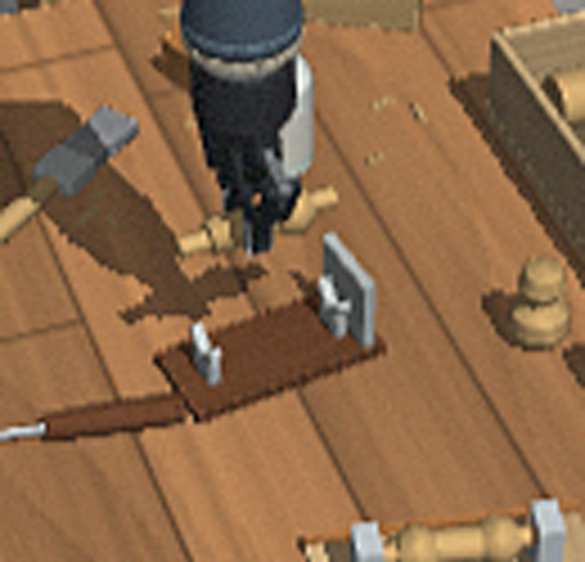

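The side view shows the handle in the hand from (185,243) to (335,197), above the cradle board at (270,360), with the end plate at (350,290). The in-hand depth puts its ends at -58 and +73 mm from the TCP, as expected, with the bulb end about 2° high. I level it, then lower.

```bash
python3 -m pendant '[[[0,-0.003,0.06],[0,0.005,0]],[[0,0,0.08],[0,0.0045,0]],[[0,0,0.08],[0,0,0]],[[0,0,0.06],[0,0,0]],[[0,0,0.02],[0,0,0]]]'
python3 -m pendant '[[[0,0,0.01],[0,0,0]],[[0,0,0],[0,0,0]],[[0,0,0],[0,0,0]],[[0,0,0],[0,0,0]],[[0,0,0],[0,0,0]]]'
python3 -c "
from h import *
b=snap('side')
cv2.imwrite('pics/g5.png',cv2.resize(b['pixels'][115:185,200:290],None,fx=6.5,fy=6.5,interpolation=cv2.INTER_CUBIC))
rows([517.5,221.5,30],tool(7.1,1.7),1)"
```

```text
t: 12.22
ee_pos: [515.3, 218.2, 40.1]
orientation: [[-0.992, -0.122, -0.033], [-0.122, 0.992, -0.004], [0.033, 0.0, -0.999]]
contact_force: [-0.1, 0.1, -0.4]
opening: 0.304
gripper_force: 60.3
t: 12.85
ee_pos: [516.2, 219.9, 39.8]
orientation: [[-0.992, -0.124, -0.029], [-0.124, 0.992, -0.002], [0.029, 0.002, -1.0]]
contact_force: [0.6, -0.2, -1.4]
opening: 0.308
gripper_force: 60.3
[-0.0061, 0.005, 0.0323] [0.0005, 0.0002, 0.0002]
```

View pics/g5.png

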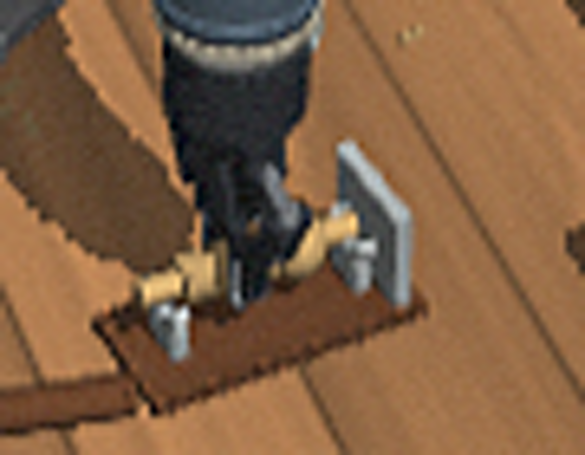

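The handle hangs a few mm above both V-rests, (170,320) and (355,255), with its bulb end at (355,225) short of the plate. I lower slowly.

```bash
python3 -m pendant '[[[0,0.002,0.008],[0,0,0]],[[0,0,0.008],[0,0,0]],[[0,0,0.006],[0,0,0]],[[0,0,0.003],[0,0,0]],[[0,0,0],[0,0,0]]]'
```

```text
t: 13.52
ee_pos: [515.8, 220.6, 32.1]
orientation: [[-0.992, -0.124, -0.029], [-0.124, 0.992, -0.002], [0.029, 0.002, -1.0]]
contact_force: [-0.4, 1.1, 2.3]
opening: 0.309
gripper_force: 60.4
```

```bash
python3 -m pendant '[[[0,0,0.003],[0,0,0]],[[0,0,0.002],[0,0,0]],[[0,0,0],[0,0,0]],[[0,0,0],[0,0,0]],[[0,0,0],[0,0,0]]]'; python3 -c "
from h import *
print(sense()['wrist_torque'])"
```

```text
t: 14.15
ee_pos: [515.8, 220.7, 30.7]
orientation: [[-0.992, -0.125, -0.029], [-0.125, 0.992, -0.002], [0.029, 0.002, -1.0]]
contact_force: [-2.2, 3.0, 5.9]
opening: 0.306
gripper_force: 60.9
[0.61405116 0.02552942 0.10306439]
```

```bash
python3 -m pendant '[[[-0.004,0.002,-0.001],[0,0,0]],[[-0.004,0,0],[0,0,0]],[[-0.004,0,0],[0,0,0]],[[-0.004,0,0],[0,0,0]],[[0,0,0],[0,0,0]]]'
```

```text
t: 14.78
ee_pos: [519.6, 221.5, 30.6]
orientation: [[-0.992, -0.125, -0.031], [-0.125, 0.992, -0.002], [0.031, 0.002, -1.0]]
contact_force: [-4.8, 3.5, 6.0]
opening: 0.307
gripper_force: 60.9
```

```bash
python3 -m pendant '[[[-0.003,0.001,0],[0,0,0]],[[-0.003,0,0],[0,0,0]],[[-0.002,0,0],[0,0,0]],[[0,0,0],[0,0,0]],[[0,0,0],[0,0,0]]]'
```

```text
t: 15.4
ee_pos: [521.6, 221.8, 30.6]
orientation: [[-0.992, -0.125, -0.032], [-0.125, 0.992, -0.003], [0.032, 0.001, -0.999]]
contact_force: [-6.0, 1.8, 8.1]
opening: 0.31
gripper_force: 61.0
```

```bash
for i in 1 2; do python3 -m pendant '[[[-0.003,0,0],[0,0,0]],[[-0.003,0,0],[0,0,0]],[[0,0,0],[0,0,0]],[[0,0,0],[0,0,0]],[[0,0,0],[0,0,0]]]' | grep -E "ee_pos|contact"; done
```

```text
ee_pos: [523.3, 222.0, 30.5]
contact_force: [-6.5, 1.2, 8.6]
ee_pos: [524.1, 222.1, 30.5]
contact_force: [-10.1, 1.0, 12.4]
```

```bash
python3 -m pendant '[[[-0.003,0,0],[0,0,0]],[[0,0,0],[0,0,0]],[[0,0,0],[0,0,0]],[[0,0,0],[0,0,0]],[[0,0,0],[0,0,0]]]' | grep -E "ee_pos|contact"
python3 -c "
from h import *
b=snap('side')
cv2.imwrite('pics/g6.png',cv2.resize(b['pixels'][115:185,200:290],None,fx=6.5,fy=6.5,interpolation=cv2.INTER_CUBIC))"
```

```text
ee_pos: [524.2, 222.1, 30.4]
contact_force: [-12.0, -0.5, 14.6]
```

View pics/g6.png

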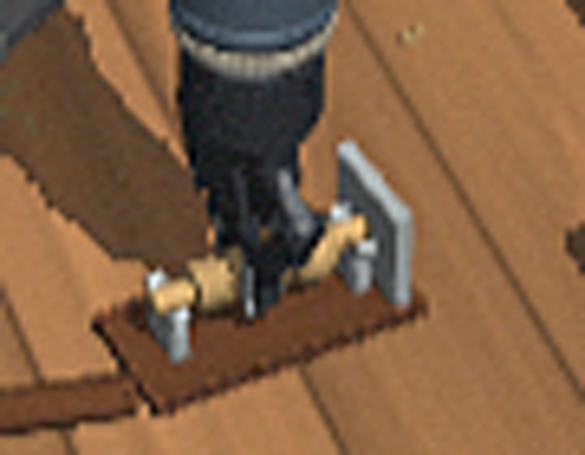

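The handle sits in both Vs, with the tenon at (172,295) and the bulb end at (360,228) against the plate. The stiff stop confirms the contact. I relax the load, then release.

```bash
python3 -m pendant '[[[0.002,0,-0.003],[0,0,0]],[[0.002,0,-0.003],[0,0,0]],[[0,0,0],[0,0,0]],[[0,0,0],[0,0,0]],[[0,0,0],[0,0,0]]]' | grep -E "ee_pos|contact"
python3 -m pendant '[[[0,0,0],[0,0,0]],[[0,0,0],[0,0,0]],[[0,0,0],[0,0,0]],[[0,0,0],[0,0,0]],[[0,0,0],[0,0,0]]]' 0.45
```

```text
ee_pos: [524.1, 222.2, 31.6]
contact_force: [-5.7, 2.4, 2.5]
t: 18.58
ee_pos: [526.2, 222.4, 32.3]
orientation: [[-0.992, -0.124, -0.029], [-0.124, 0.992, -0.002], [0.029, 0.001, -1.0]]
contact_force: [-0.2, 0.2, -0.5]
opening: 0.449
gripper_force: 0.0
```

```bash
python3 -m pendant '[[[0,0,0],[0,0,0]],[[0,0,0],[0,0,0]],[[0.001,0,-0.02],[0,0,0]],[[0.002,0,-0.06],[0,0,0]],[[0.004,0,-0.12],[0,0,0]]]' 0.65
python3 -m pendant '[[[0,0,-0.15],[0,0,0]],[[0,0,-0.15],[0,0,0]],[[0.1,-0.15,0],[0,0,0]],[[0.1,-0.15,0],[0,0,0]],[[0.0,-0.15,0],[0,0,0]]]'
python3 -m pendant '[[[0,-0.15,0],[0,0,0]],[[0,-0.15,0],[0,0,0]],[[0,0,0],[0,0,0]],[[0,0,0],[0,0,0]],[[0,0,0],[0,0,0]]]'
python3 - <<'E'
from h import *
np.set_printoptions(precision=1,suppress=True)
ims=[]
dc=np.array([.9923,.1236]);ec=np.array([-.1236,.9923])
for n,(y,x) in(('top',(135,160)),('side',(115,200))):
    c=snap(n); ims.append(cv2.resize(c['pixels'][y:y+75,x:x+90],None,fx=4.4,fy=4.4,interpolation=cv2.INTER_CUBIC))
    P=cloud(c);h=cv2.cvtColor(c['pixels'],cv2.COLOR_BGR2HSV)
    q=P[...,:2]-[529.5,222.8]; X=q@dc; Y=q@ec
    m=(abs(X)<80)&(abs(Y)<30)&(P[...,2]>38)&(h[...,1]>70)&(P[...,2]<80)
    print(n,m.sum(),'x',np.percentile(X[m],[1,50,99]))
    for x0 in(-55,-30,-5,30,55):
        k=m&(abs(X-x0)<9)
        if k.sum(): print(x0,k.sum(),'y',Y[k].mean(),'ztop',np.percentile(P[...,2][k],90))
    g=(abs(X)<85)&(abs(Y)<38)&(P[...,2]>62)&(h[...,1]<70); print('plate',X[g].min(),X[g].mean(),Y[g].mean())
cv2.imwrite('pics/fin.png',np.hstack(ims))
E
```

```text
t: 19.2
ee_pos: [525.2, 222.1, 93.2]
orientation: [[-0.992, -0.124, -0.031], [-0.124, 0.992, -0.003], [0.031, 0.001, -1.0]]
contact_force: [-0.8, -0.2, 0.2]
opening: 0.65
gripper_force: 0.0
t: 19.82
ee_pos: [483.8, 79.8, 185.3]
orientation: [[-0.992, -0.125, -0.029], [-0.125, 0.992, -0.001], [0.029, 0.003, -1.0]]
contact_force: [1.8, 1.4, -0.4]
opening: 0.652
gripper_force: 0.0
t: 20.45
ee_pos: [496.8, -6.9, 184.0]
orientation: [[-0.992, -0.126, -0.029], [-0.126, 0.992, -0.002], [0.029, 0.002, -1.0]]
contact_force: [0.0, -1.0, 0.2]
opening: 0.651
gripper_force: 0.0
top 370 x [-58.3   3.7  64.7]
-55 22 y 2.2040813146102765 ztop 56.453065300093506
-30 59 y -2.389893607350606 ztop 58.9316364712754
-5 60 y -2.061333174654654 ztop 59.06144805471668
30 76 y -2.4984132497127614 ztop 63.62671608059486
55 26 y -0.5815422180865035 ztop 54.51043893298527
plate 66.02637972868855 70.89506137895873 -1.2833998244441518
side 148 x [-62.2 -20.5  16. ]
-55 23 y -4.996282864870168 ztop 54.59152478049059
-30 40 y -6.438159352347699 ztop 59.48078407187713
-5 34 y -7.413753164270141 ztop 59.997215278330756
30 1 y 15.43604903469952 ztop 57.51676718928593Traceback (most recent call last):
  File "<stdin>", line 14, in <module>
    return umr_minimum(a, axis, None, out, keepdims, initial, where)
ValueError: zero-size array to reduction operation minimum which has no identity
```

Run:
```python
from h import *
a=load('top')
cv2.imwrite('pics/fin.png',cv2.resize(a['pixels'][140:215,165:240],None,fx=8,fy=8,interpolation=cv2.INTER_CUBIC))
```

```text
(no output)
```

View pics/fin.png

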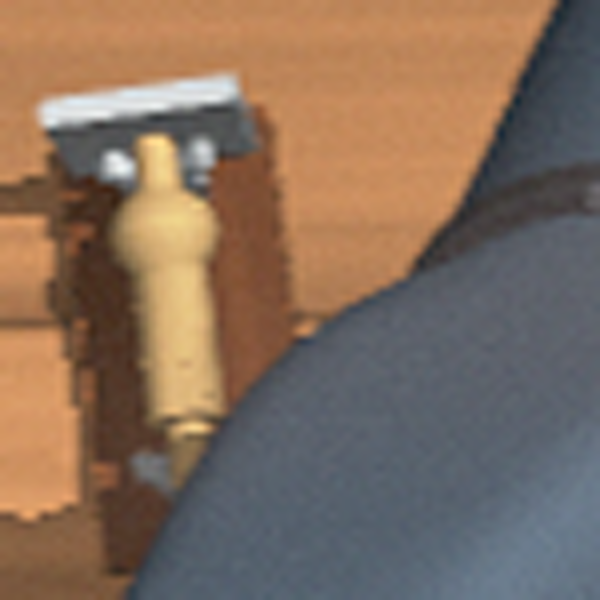

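The handle lies between both V prongs, (118,165)/(203,155) and (152,467). Its bulb end at (155,137) meets the plate, and the measured grip top of 59 mm puts the axis at 45 mm. The arm is clear, so I hand in.

```bash
python3 -c "
from cell import finish_job
print(finish_job())"
```

```text
the job is handed in; nothing more can be done
None
```

The one-bulb handle is out of the middle pocket and lies in both V-rests of the dark cradle, bulb end against the end plate and gripper clear; the job is handed in at about 20 s, with no verdict returned.

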